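# Seat a row of grip studs along a shoe sole

## Task

Run the fingertips lightly along the row of five steel studs on the rubber sole, from the heel end to the toe end, so that each stud in turn is pushed down flush with the sole. Grasp nothing, leave the plate that carries the sole standing where it is, and do not disturb the jar, tin, cup and small heel block around it.

Things in the scene. Friction and masses are not known exactly. Their poses are not given: they have to be found in the camera images.
- plate: dark steel base plate, 125 x 300 x 24 mm, 4 kg, loose on the bench. On it: a black rubber cushion, a grey board (118 x 296 mm) and, fastened to the board, a tan rubber shoe outsole, tread up (about 104 x 290 x 12 mm). Origin: centre of the plate's underside; z up; +y towards the toe (wide end of the sole), -y towards the heel (narrow end).
- sole_face (a point): point on the sole's flat upper face, straight above the plate's origin, 58 mm above it; same axes. Board and sole give straight down on the cushion: they begin to yield at about 6 N, then 1.5 N more per mm, at most 8 mm, and come back up when released.
- stud1_head (a point): centre of the flat top of steel grip stud 1 of 5, counted from the heel; at the start about 5 mm above the sole's face. It moves with the stud. Stud at x = -17 mm, y = -100 mm in the plate's frame. The studs are low cones, 22 mm across at the foot and 6 mm at the top; a fingertip sliding along the sole's face rides over them and pushes them in. Neighbours stand 42 mm apart.
- stud1 (a joint): how far stud 1 is pressed in, m: 0 standing 5 mm proud, 0.005 fully in with its top flush with the sole. Moves straight down against about 2 N of friction and stays where it is left; it does not spring back.
- stud2_head (a point): centre of the flat top of steel grip stud 2 of 5, counted from the heel; at the start about 5 mm above the sole's face. It moves with the stud. Stud at x = -23 mm, y = -58 mm in the plate's frame. 
- stud2 (a joint): how far stud 2 is pressed in, m: 0 standing 5 mm proud, 0.005 fully in with its top flush with the sole. Moves straight down against about 2 N of friction and stays where it is left; it does not spring back.
- stud3_head (a point): centre of the flat top of steel grip stud 3 of 5, counted from the heel; at the start about 5 mm above the sole's face. It moves with the stud. Stud at x = -26 mm, y = -16 mm in the plate's frame. 
- stud3 (a joint): how far stud 3 is pressed in, m: 0 standing 5 mm proud, 0.005 fully in with its top flush with the sole. Moves straight down against about 2 N of friction and stays where it is left; it does not spring back.
- stud4_head (a point): centre of the flat top of steel grip stud 4 of 5, counted from the heel; at the start about 5 mm above the sole's face. It moves with the stud. Stud at x = -30 mm, y = 26 mm in the plate's frame. 
- stud4 (a joint): how far stud 4 is pressed in, m: 0 standing 5 mm proud, 0.005 fully in with its top flush with the sole. Moves straight down against about 2 N of friction and stays where it is left; it does not spring back.
- stud5_head (a point): centre of the flat top of steel grip stud 5 of 5, counted from the heel; at the start about 5 mm above the sole's face. It moves with the stud. Stud at x = -30 mm, y = 68 mm in the plate's frame. 
- stud5 (a joint): how far stud 5 is pressed in, m: 0 standing 5 mm proud, 0.005 fully in with its top flush with the sole. Moves straight down against about 2 N of friction and stays where it is left; it does not spring back.
- jar: small amber glass jar with black cap, 52 mm diameter, 62 mm high, loose; origin at centre of its underside. Bystander.
- tin: flat aluminium polish tin, 75 mm diameter, 31 mm high, loose; origin at centre of its underside. Bystander.
- cup: open white ceramic cup, 64 mm diameter, 50 mm high, loose; origin at centre of its underside. Bystander.
- heelblock: small heel block of pale wood with a black rubber top, 58 x 52 x 34 mm, loose; origin at centre of its underside. Bystander.

How it is judged:
On the way, in this order (a step that is already met when the one before it is completed fails the run):
1. stud 1 is pushed in to within 1.7 mm of flush (value of joint stud1 above 0.0033 m), for 0.05 s.
2. stud 2 is pushed in to within 1.7 mm of flush (value of joint stud2 above 0.0033 m), for 0.05 s.
3. stud 3 is pushed in to within 1.7 mm of flush (value of joint stud3 above 0.0033 m), for 0.05 s.
4. stud 4 is pushed in to within 1.7 mm of flush (value of joint stud4 above 0.0033 m), for 0.05 s.
5. stud 5 is pushed in to within 1.7 mm of flush (value of joint stud5 above 0.0033 m), for 0.05 s.
At the end, for the whole second after the job is handed in: All five studs stand no more than 1.7 mm proud of the sole; the plate with the sole lies flat, at rest and within 15 mm of where it was; jar, tin, cup and heel block stand upright within 20 mm of where they were (value of joint each of stud1, stud2, stud3, stud4, stud5 above 0.0033 m and distance of plate from where it was at the start of the episode below 0.015 m and linear speed of plate below 0.01 m/s and angle between plate's own z axis and vertical below 0.05 rad and distance of each of jar, tin, cup, heelblock from where it was at the start of the episode below 0.02 m and angle between each of jar, tin, cup, heelblock's own z axis and vertical below 0.2 rad); the robot touches nothing.
It fails at once if the sole or its plate is pressed or struck hard (more than 40 N) (contact force between the fingers and plate above 40 N).
It fails at once if the plate with the sole is lifted, tipped or shifted by more than 15 mm (distance of plate from where it was at the start of the episode above 0.015 m or height (world z) of plate above 0.006 m or angle between plate's own z axis and vertical above 0.06 rad).
It fails at once if a bystander is lifted, tipped or shifted by more than 20 mm (distance of any of jar, tin, cup, heelblock from where it was at the start of the episode above 0.02 m or angle between any of jar, tin, cup, heelblock's own z axis and vertical above 0.3 rad).
It also fails if it takes over 38 s, if anything falls off the work surface, if the arm or the gripper's body presses on something with over 40 N, if the wrist force passes 120 N, or if a joint passes its speed limit or range.

## Robot

A 6-joint arm with a two-finger parallel gripper is mounted at the origin on the work surface. World frame = base frame: x ahead of the robot, y to its left, z up, the work surface at z = 0. Lengths are in m, angles in rad, forces in N, time in s.
With the tool pointing down it reaches from about 0.35 to 0.975 m from the base axis. Payload 4.9 kg.
Tool frame: the origin (TCP) lies between the finger pads; the fingertips stand 11 mm ahead of it and the grasp point (between the pads) lies 8 mm behind it; z points along the fingers, y is the line along which they close (so a half turn about z gives the same grasp; the last joint's range is limited). The gripper opens to 85 mm and grips with 20 to 120 N. Pads are 22 mm wide; open, the fingers measure 114 mm over their backs; the gripper's body (76 mm by 85 mm) begins 54 mm behind the grasp point. The pads swing forward as they close: fully open they stand 13 mm farther back than shut.
Start: joints at [1.218, 0.053, 1.613, -0, 1.476, -0.119], TCP at [0.145, 0.608, 0.242] pointing down, gripper open.
Joint ranges: [-3.01, 3.01], [-1.01, 2.22], [0.06, 2.58], [-1.02, 4.17], [0.09, 2.62], [-3.14, 3.14]. Speed limits (rad/s): [2.57, 2.57, 3.14, 3.14, 3.14, 3.14].

## Interface

Orientations are given as a rotation vector (axis times angle).
In Python, from bench import arm, capture, camera_model gives the robot as it stands.
- The arm moves only by the tool move_arm, never from a script. Its arguments are lists of equal length, an entry for each row: "hand": the opening, from 0 (shut) to 1 (fully open); "xyz": the shift along the world's x, y, z in cm, a list of three; "twist": the turn about the world's z in degrees. A call has 1 to 10 rows; each row is the pose to reach, as a shift and turn from the pose commanded when the call began; what a row does not reach only later rows make up. A row lasts 1/10 s, in which the tool goes at most 50 mm and 8.59 degrees, less where a joint would pass 70% of its speed; a pose out of reach is approached as far as the arm can. A call with a gripper value outside its range is refused whole. The fingers move at their own pace and stop on an object; "squeeze" is the grip in N (left out, the last holds). Time passes only in rows, so rows that repeat a pose let the fingers close. It gives the time, the measured TCP pose, the force, the opening and the grip force at its end, in the units of the state.
- arm.observe(): the state, without advancing time (a new reading comes with each control period).
- capture(name): name is "scene" or "top"; returns the picture (400x640x3 uint8, red, green, blue); there is no depth.
- camera_model(name): a dict with "camera_matrix" (3x3 intrinsics, pixels), "extrinsics" (4x4, takes a point from world to camera coordinates). Camera axes: x right, y up, looking along -z (the intrinsics and any distortion apply to the point x, -y, -z); pixel columns grow to the right and rows downward; lengths in m; the calibration is good to about 2 mm. A picture is of the moment at which its call begins. camera_model takes no time and is no camera call.
- arm.close_job(): hands the job in; it is judged then, once.
The state is a dict: "time_s": time; "joint_positions": joint angles; "joint_velocities": joint speeds; "effort": joint torques, N m; "tcp_pos": TCP position; "ee_rot": TCP orientation; "contact_force": force on the tool from outside, world axes, zero at the start; "ft_torque": the same for the moment, N m; "width": opening from 0.0 (shut) to 1.0 (fully open); "grasp_force": force on a finger pad.
Only numpy, scipy, OpenCV 4.12 (cv2) and the standard library are available. Lean on these libraries where they do the work, as an engineer would, in place of code of your own. Each camera call takes 0.05 s, during which the arm holds its last target. There are 200 camera calls.

## Working session

There is one attempt and no reset: what is moved stays moved. The work goes in short steps, Python scripts to look and compute and a tool call to move; the robot and the scene stay as the last step left them, time stands still between calls to the robot, and variables do not carry over. Pictures are saved under pics/ and viewed, at most 10 in all, crops included, and the job is handed in when it is done.

Besides the shell and the picture viewer there is one more tool, called after "Request:" by a JSON object that holds its "op" and its "data", one argument or row to a line. move_arm: Moves the arm, as the interface text tells. Its arguments: {"type":"object","properties":{"hand":{"type":"array"},"xyz":{"type":"array"},"twist":{"type":"array"},"squeeze":{"type":"number"}},"required":["hand","xyz","twist"]}

```bash
mkdir -p pics
python3 - <<'E'
from bench import arm,capture,camera_model
import cv2
for n in("scene","top"):
    cv2.imwrite(f"pics/{n}0.png",capture(n)[:,:,::-1]); m=camera_model(n); print(n,m)
s=arm.observe(); print(s)
E
```

```text
scene {'camera_matrix': array([[425.34299227,   0.        , 317.89395968],
       [  0.        , 425.34299227, 193.96641878],
       [  0.        ,   0.        ,   1.        ]]), 'extrinsics': array([[ 0.21867083,  0.97577956,  0.00610951, -0.15166034],
       [-0.83809475,  0.18460175,  0.51334139,  0.42681564],
       [ 0.49978021, -0.11737314,  0.85816274, -1.1759993 ],
       [ 0.        ,  0.        ,  0.        ,  1.        ]])}
top {'camera_matrix': array([[465.35365733,   0.        , 321.06998371],
       [  0.        , 465.35365733, 207.04582893],
       [  0.        ,   0.        ,   1.        ]]), 'extrinsics': array([[ 0.01777746, -0.99982641,  0.00557724,  0.04247604],
       [ 0.97941836,  0.01853574,  0.20098782, -0.5618392 ],
       [-0.20105631,  0.0018894 ,  0.97957786, -0.75143549],
       [ 0.        ,  0.        ,  0.        ,  1.        ]])}
{'time_s': 0.1, 'joint_positions': array([ 1.21796714e+00,  5.32996088e-02,  1.61413238e+00, -9.48805306e-06,
        1.47600242e+00, -1.18997931e-01]), 'joint_velocities': array([-0.00178275, -0.00237545, -0.00357158, -0.00134535,  0.00248988,
       -0.00074296]), 'effort': array([-3.66280110e-04, -3.94900203e+01, -3.71363604e+01, -1.60820387e-04,
        3.88554996e-03,  4.25832255e-06]), 'tcp_pos': array([0.1446314 , 0.60748639, 0.24119503]), 'ee_rot': array([-3.66414349e-01, -3.11972597e+00,  2.81598554e-03]), 'contact_force': array([ 0.46090568, -0.35310314,  0.1042982 ]), 'ft_torque': array([-0.03806743, -0.03158016,  0.00882356]), 'grasp_force': 0.0, 'width': 0.9987741938260778}
```

View pics/scene0.png

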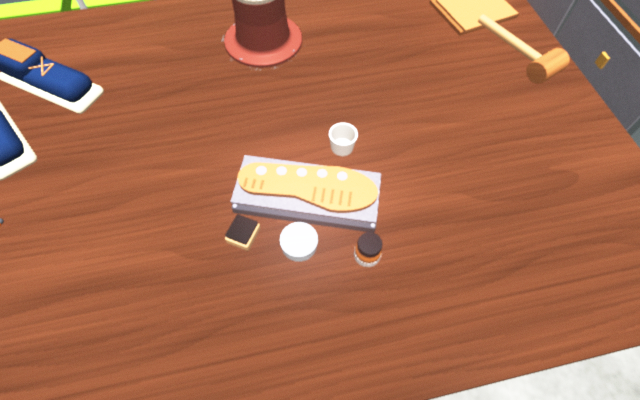

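View pics/top0.png

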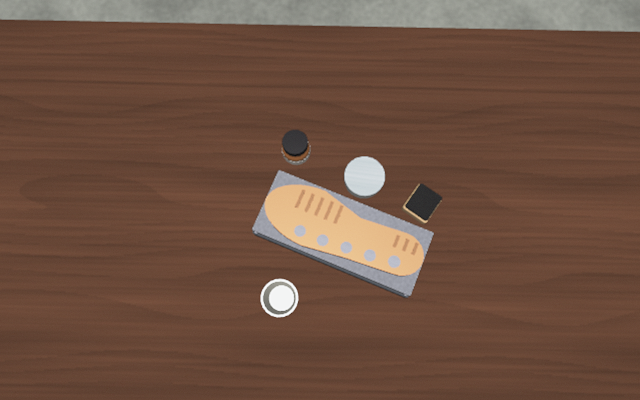

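The scene view shows the sole with its studs in a row from (261,171) at the heel to (342,176) at the toe. In the top view they run from (394,262) to (300,231). The cup, jar, tin and heel block stand clear of the row.

```bash
cat > h.py <<'E'
import numpy as np,cv2
from bench import camera_model
def P(n):
    m=camera_model(n); return m["camera_matrix"]@np.diag([1,-1,-1])@m["extrinsics"][:3]
def ray(n,uv):
    M=P(n); c=-np.linalg.solve(M[:,:3],M[:,3]); d=np.linalg.solve(M[:,:3],[*uv,1]); return c,d/np.linalg.norm(d)
def onz(n,uv,z):
    c,d=ray(n,uv); return c+d*(z-c[2])/d[2]
def blobs(img,seeds,r=9):
    hsv=cv2.cvtColor(img,cv2.COLOR_RGB2HSV); m=(hsv[:,:,1]<95).astype(np.uint8); out=[]
    n,l,st,ce=cv2.connectedComponentsWithStats(m)
    for s in seeds:
        k=l[s[1],s[0]]; out.append((*ce[k],st[k,4]))
    return np.array(out)
E
python3 - <<'E'
from h import *
S=cv2.imread("pics/scene0.png")[:,:,::-1].copy();T=cv2.imread("pics/top0.png")[:,:,::-1].copy()
a=blobs(S,[(261,171),(281,171),(302,172),(322,174),(342,176)]);b=blobs(T,[(394,262),(369,255),(346,247),(322,240),(300,231)])
print(a.round(1),b.round(1))
X=cv2.triangulatePoints(P("scene"),P("top"),a[:,:2].T.copy(),b[:,:2].T.copy());X=(X[:3]/X[3]).T
print(X.round(4)); print(np.linalg.norm(np.diff(X,axis=0),axis=1))
W=np.array([onz("top",q[:2],.0605) for q in b]);print(W.round(4))
# fit plate frame from nominal stud layout (2D rigid)
N=np.array([[-17,-100],[-23,-58],[-26,-16],[-30,26],[-30,68]])/1000
for Y in(W[:,:2],X[:,:2]):
    n0,y0=N.mean(0),Y.mean(0);U,_,V=np.linalg.svd((N-n0).T@(Y-y0));R=(U@V).T
    F=(N-n0)@R.T+y0; print("yaw",np.degrees(np.arctan2(R[1,0],R[0,0])),"orig",y0-R@n0,"\n",F.round(4),"res",(Y-F).round(4).tolist())
for n,q,z in(("cup",(280,298),.05),("jar",(295,142),.062),("tin",(365,176),.031),("block",(423,202),.034)): print(n,onz("top",q,z).round(3))
E
```

```text
[[ 309.1  201.5 9584. ]
 [ 309.1  201.5 9584. ]
 [ 309.1  201.5 9584. ]
 [ 309.1  201.5 9584. ]
 [ 309.1  201.5 9584. ]] [[393.5 261.4 155. ]
 [369.3 254.9 147. ]
 [345.9 247.  143. ]
 [322.  239.9 142. ]
 [299.6 230.5 145. ]]
[[ 0.4955 -0.0373 -0.0184]
 [ 0.4983 -0.0129 -0.0387]
 [ 0.5058  0.0116 -0.0425]
 [ 0.514   0.0365 -0.0368]
 [ 0.5273  0.0586 -0.0137]]
[0.03190091 0.02590838 0.02677951 0.03465909]
[[ 0.4688 -0.0713  0.0605]
 [ 0.479  -0.0304  0.0605]
 [ 0.4917  0.0094  0.0605]
 [ 0.5031  0.0502  0.0605]
 [ 0.5186  0.0888  0.0605]]
yaw -21.624088962621357 orig [0.52154263 0.01491852] 
 [[ 0.4689 -0.0718]
 [ 0.4788 -0.0305]
 [ 0.4915  0.0096]
 [ 0.5032  0.0501]
 [ 0.5187  0.0892]] res [[-0.0001, 0.0005], [0.0002, 0.0001], [0.0002, -0.0002], [-0.0001, 0.0], [-0.0002, -0.0003]]
yaw -22.673395113342984 orig [0.53756751 0.01637713] 
 [[ 0.4833 -0.0693]
 [ 0.494  -0.0283]
 [ 0.5074  0.0116]
 [ 0.5199  0.0519]
 [ 0.5361  0.0907]] res [[0.0121, 0.0321], [0.0043, 0.0154], [-0.0016, 0.0], [-0.0059, -0.0154], [-0.0088, -0.0321]]
cup [0.405 0.119 0.05 ]
jar [0.677 0.101 0.062]
tin [ 0.625 -0.026  0.031]
block [ 0.578 -0.13   0.034]
```

Run:
```python
from h import *
S=cv2.imread("pics/scene0.png")[:,:,::-1].copy();T=cv2.imread("pics/top0.png")[:,:,::-1].copy()
b=blobs(T,[(394,262),(369,255),(346,247),(322,240),(300,231)])
h=cv2.cvtColor(S,cv2.COLOR_RGB2HSV); a=[]
for u,v in [(261,171),(281,171),(302,172),(322,174),(342,176)]:
    w=h[v-6:v+7,u-7:u+8,1].astype(int); m=w<(w.min()+w.max())/2-20; n,l,st,ce=cv2.connectedComponentsWithStats(m.astype(np.uint8)); k=1+st[1:,4].argmax() ; a.append(ce[k]+[u-7,v-6]); print(w.min(),w.max(),st[k,4],end=' ')
a=np.array(a);X=cv2.triangulatePoints(P("scene"),P("top"),a.T.copy(),b[:,:2].T.copy());print((X[:3]/X[3]).T.round(4))
```

```text
2 91 78 2 89 73 2 87 69 2 87 70 1 88 69 [[ 0.4691 -0.0717  0.0574]
 [ 0.4793 -0.0306  0.0578]
 [ 0.492   0.0095  0.0584]
 [ 0.5035  0.0502  0.0579]
 [ 0.5189  0.0889  0.0579]]
```

Request:
{"op": "move_arm", "data": {
  "hand": [0,0,0,0,0,0,0,0,0,0],
  "xyz": [
    [4.5,-4,0],
    [9,-8,0],
    [13,-12,0],
    [17,-16,0],
    [21,-20,0],
    [25,-24,0],
    [27,-29,0],
    [29,-34,0],
    [30,-39,0],
    [31,-44,0]
  ],
  "twist": [-1,-2,-3,-4,-5,-6,-7,-8,-8,-8]
}}

```text
time_s: 1.1
tcp_pos: [0.4412, 0.2168, 0.2418]
ee_rot: [-0.583, -3.087, 0.001]
contact_force: [0.2, 0.5, -0.6]
width: 0.001
grasp_force: 0.0
```

Request:
{"op": "move_arm", "data": {
  "hand": [0,0,0,0,0,0,0,0,0,0],
  "xyz": [
    [0.1,-4.5,0],
    [0.2,-9,0],
    [0.3,-13.5,0],
    [0.4,-18,0],
    [0.5,-22.5,0],
    [0.5,-26.6,0],
    [0.5,-26.6,-4],
    [0.5,-26.6,-8],
    [0.5,-26.6,-12],
    [0.5,-26.6,-14]
  ],
  "twist": [0,0,0,0,0,0,0,0,0,0]
}}

```text
time_s: 2.1
tcp_pos: [0.4431, -0.0467, 0.0979]
ee_rot: [-0.583, -3.08, -0.001]
contact_force: [0.5, -0.8, -0.0]
width: -0.001
grasp_force: 0.0
```

Request:
{"op": "move_arm", "data": {
  "hand": [0,0,0,0],
  "xyz": [
    [0,0,0],
    [0,0,0],
    [0,0,0],
    [0,0,0]
  ],
  "twist": [0,0,0,0]
}}

```text
time_s: 2.5
tcp_pos: [0.4473, -0.0475, 0.1043]
ee_rot: [0.582, 3.083, -0.001]
contact_force: [0.3, 0.0, -0.1]
width: -0.003
grasp_force: 0.0
```

Run:
```python
from bench import *
import cv2,numpy as np
from h import *
I=capture("scene");J=capture("top")
c=[cv2.resize(x[v-70:v+70,u-90:u+90],None,fx=4,fy=4)[:290*2] for x,u,v in((I,290,170),(J,360,240))]
cv2.imwrite("pics/1.png",cv2.resize(np.vstack(c),None,fx=.5,fy=.5)[:,:,::-1])
s=arm.observe();print(s["tcp_pos"],s["contact_force"])
```

```text
[ 0.44685202 -0.04741385  0.10376357] [0.13274358 0.25971228 0.79999499]
```

View pics/1.png

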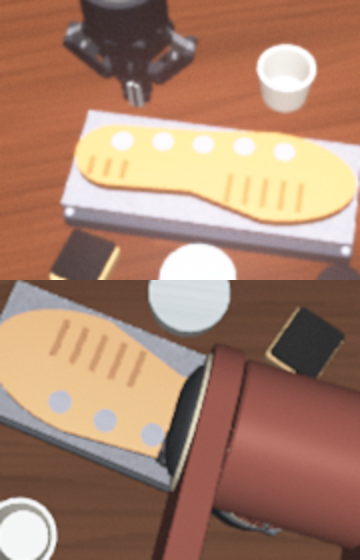

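The pictures show the closed, aligned fingertips above the plate's near edge, at about (135,95) in the upper crop, with all studs and bystanders untouched. Next I move over the heel.

Request:
{"op": "move_arm", "data": {
  "hand": [0,0,0,0,0,0,0,0],
  "xyz": [
    [0.6,-2.5,0],
    [1.3,-5.1,0],
    [1.3,-5.1,-1],
    [1.3,-5.1,-1.9],
    [1.3,-5.1,-1.9],
    [1.3,-5.1,-1.9],
    [1.3,-5.1,-1.9],
    [1.3,-5.1,-1.9]
  ],
  "twist": [0,0,0,0,0,0,0,0]
}}

```text
time_s: 3.4
tcp_pos: [0.4591, -0.0979, 0.0837]
ee_rot: [0.582, 3.087, -0.0]
contact_force: [0.2, -0.6, -0.5]
width: -0.0
grasp_force: 0.0
```

Request:
{"op": "move_arm", "data": {
  "hand": [0,0,0,0,0,0],
  "xyz": [
    [0,0,-0.4],
    [0,0,-0.8],
    [0,0,-1.1],
    [0,0,-1.2],
    [0,0,-1.2],
    [0,0,-1.2]
  ],
  "twist": [0,0,0,0,0,0]
}}

```text
time_s: 4.0
tcp_pos: [0.459, -0.0983, 0.0713]
ee_rot: [0.583, 3.087, -0.0]
contact_force: [0.7, 0.4, 1.0]
width: 0.001
grasp_force: 0.0
```

Request:
{"op": "move_arm", "data": {
  "hand": [0,0,0],
  "xyz": [
    [0,0,-0.1],
    [0,0,-0.1],
    [0,0,-0.1]
  ],
  "twist": [0,0,0]
}}

```text
time_s: 4.3
tcp_pos: [0.4589, -0.0982, 0.0703]
ee_rot: [0.583, 3.087, -0.0]
contact_force: [0.0, -0.0, 0.1]
width: -0.001
grasp_force: 0.0
```

Request:
{"op": "move_arm", "data": {
  "hand": [0,0,0],
  "xyz": [
    [0,0,-0.1],
    [0,0,-0.1],
    [0,0,-0.1]
  ],
  "twist": [0,0,0]
}}

```text
time_s: 4.6
tcp_pos: [0.4589, -0.0982, 0.0692]
ee_rot: [-0.583, -3.087, -0.0]
contact_force: [-0.6, -0.3, -0.5]
width: 0.001
grasp_force: 0.0
```

Request:
{"op": "move_arm", "data": {
  "hand": [0,0,0],
  "xyz": [
    [0,0,-0.1],
    [0,0,-0.1],
    [0,0,-0.1]
  ],
  "twist": [0,0,0]
}}

```text
time_s: 4.9
tcp_pos: [0.459, -0.0983, 0.069]
ee_rot: [-0.583, -3.087, 0.0]
contact_force: [-2.6, 0.8, 5.0]
width: -0.002
grasp_force: 2.6
```

Request:
{"op": "move_arm", "data": {
  "hand": [0,0,0],
  "xyz": [
    [0,0,-0.1],
    [0,0,-0.1],
    [0,0,-0.1]
  ],
  "twist": [0,0,0]
}}

```text
time_s: 5.2
tcp_pos: [0.4591, -0.0983, 0.0682]
ee_rot: [-0.583, -3.087, 0.0]
contact_force: [-2.9, 0.8, 5.5]
width: -0.002
grasp_force: 3.3
```

Request:
{"op": "move_arm", "data": {
  "hand": [0,0,0,0,0,0,0,0],
  "xyz": [
    [0.15,0.4,0],
    [0.3,0.8,0],
    [0.45,1.2,0],
    [0.6,1.6,0],
    [0.75,2.0,0],
    [0.85,2.3,0],
    [1.0,2.65,0],
    [1.0,2.65,0]
  ],
  "twist": [0,0,0,0,0,0,0,0]
}}

```text
time_s: 6.0
tcp_pos: [0.4702, -0.0727, 0.0689]
ee_rot: [0.582, 3.084, -0.003]
contact_force: [-0.8, -3.4, 5.9]
width: 0.0
grasp_force: 2.8
```

Request:
{"op": "move_arm", "data": {
  "hand": [0,0,0,0,0,0,0,0,0,0],
  "xyz": [
    [0,0,-0.05],
    [0.1,0.4,-0.05],
    [0.2,0.85,-0.05],
    [0.3,1.3,-0.05],
    [0.4,1.8,-0.05],
    [0.5,2.3,-0.05],
    [0.65,2.8,-0.05],
    [0.75,3.3,-0.05],
    [0.85,3.7,-0.05],
    [0.95,4.1,-0.05]
  ],
  "twist": [0,0,0,0,0,0,0,0,0,0]
}}

```text
time_s: 7.0
tcp_pos: [0.4799, -0.0321, 0.0686]
ee_rot: [0.582, 3.084, -0.005]
contact_force: [-1.2, -5.0, 6.0]
width: -0.003
grasp_force: 3.1
```

Request:
{"op": "move_arm", "data": {
  "hand": [0,0,0,0,0,0,0,0,0,0],
  "xyz": [
    [0.15,0.4,0],
    [0.25,0.8,0],
    [0.35,1.2,0],
    [0.5,1.6,0],
    [0.6,2.0,0],
    [0.75,2.4,0],
    [0.85,2.8,0],
    [1.0,3.2,0],
    [1.1,3.6,0],
    [1.25,4.05,0]
  ],
  "twist": [0,0,0,0,0,0,0,0,0,0]
}}

```text
time_s: 8.0
tcp_pos: [0.4922, 0.0085, 0.0684]
ee_rot: [0.582, 3.084, -0.004]
contact_force: [-1.2, -5.4, 6.7]
width: -0.002
grasp_force: 3.2
```

Run:
```python
from bench import *
import cv2
I=capture("scene")
cv2.imwrite("pics/2.png",cv2.resize(I[110:260,210:400],None,fx=4,fy=4,interpolation=2)[:,:,::-1])
```

```text
(no output)
```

View pics/2.png

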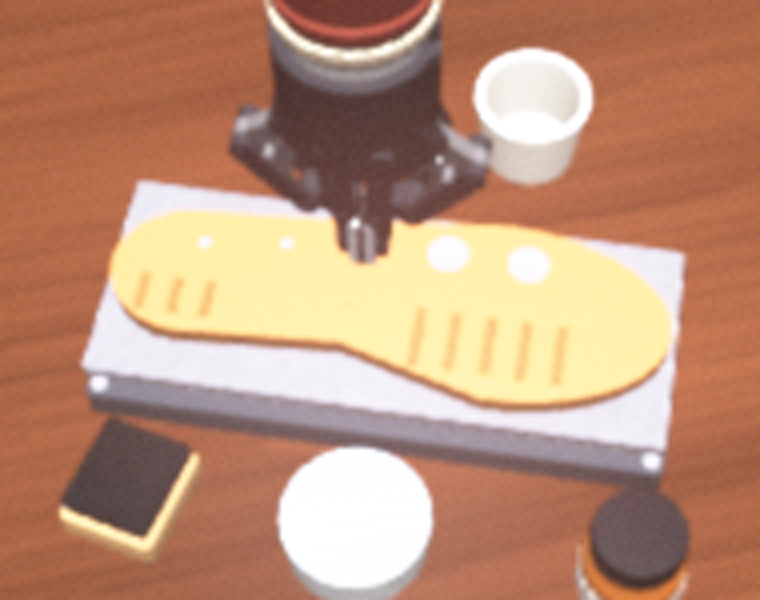

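Studs 1 and 2 at (205,242) and (287,243) show only their small flat tops, so they are flush. The fingertip is on stud 3, and studs 4 and 5 at (448,254) and (528,264) are still proud. The plate hasn't moved.

Request:
{"op": "move_arm", "data": {
  "hand": [0,0,0,0,0,0,0,0,0,0],
  "xyz": [
    [0.1,0.4,0],
    [0.2,0.8,0],
    [0.35,1.2,0],
    [0.45,1.6,0],
    [0.6,2.0,0],
    [0.7,2.4,0],
    [0.8,2.8,0],
    [0.95,3.2,0],
    [1.05,3.6,0],
    [1.15,4.1,0]
  ],
  "twist": [0,0,0,0,0,0,0,0,0,0]
}}

```text
time_s: 9.05
tcp_pos: [0.5038, 0.0495, 0.0684]
ee_rot: [0.583, 3.084, -0.004]
contact_force: [-0.7, -4.8, 6.1]
width: -0.003
grasp_force: 3.2
```

Request:
{"op": "move_arm", "data": {
  "hand": [0,0,0,0,0,0,0,0,0,0],
  "xyz": [
    [0.15,0.4,0],
    [0.3,0.8,0],
    [0.45,1.2,0],
    [0.6,1.6,0],
    [0.75,2.0,0],
    [0.95,2.4,0],
    [1.1,2.8,0],
    [1.25,3.2,0],
    [1.4,3.6,0],
    [1.55,4.0,0]
  ],
  "twist": [0,0,0,0,0,0,0,0,0,0]
}}

```text
time_s: 10.05
tcp_pos: [0.519, 0.0897, 0.0683]
ee_rot: [0.582, 3.085, -0.004]
contact_force: [-2.3, -4.0, 6.6]
width: 0.006
grasp_force: 3.3
```

Request:
{"op": "move_arm", "data": {
  "hand": [0,0,0,0],
  "xyz": [
    [0.1,0.3,0],
    [0.2,0.5,0],
    [0.2,0.5,0],
    [0.2,0.5,0]
  ],
  "twist": [0,0,0,0]
}}

```text
time_s: 10.45
tcp_pos: [0.5211, 0.095, 0.0683]
ee_rot: [0.582, 3.085, -0.002]
contact_force: [-1.4, -3.1, 5.8]
width: -0.001
grasp_force: 3.3
```

Request:
{"op": "move_arm", "data": {
  "hand": [0,0,0,0,0,0,0,0],
  "xyz": [
    [0,0,0.5],
    [0,0,2],
    [0,0,6],
    [0,0,10],
    [0,4,14],
    [0,8,14],
    [0,12,14],
    [0,12,14]
  ],
  "twist": [0,0,0,0,0,0,0,0]
}}

```text
time_s: 11.25
tcp_pos: [0.5195, 0.2197, 0.2084]
ee_rot: [0.575, 3.087, 0.004]
contact_force: [0.3, -0.5, -0.7]
width: 0.002
grasp_force: 0.0
```

Run:
```python
from bench import *
import cv2
I=capture("scene")
cv2.imwrite("pics/3.png",cv2.resize(I[110:260,210:400],None,fx=4,fy=4,interpolation=2)[:,:,::-1])
s=arm.observe();print(s["tcp_pos"],s["contact_force"])
```

```text
[0.51951562 0.21775534 0.20774592] [-0.19338408 -0.07227801 -0.64874938]
```

View pics/3.png

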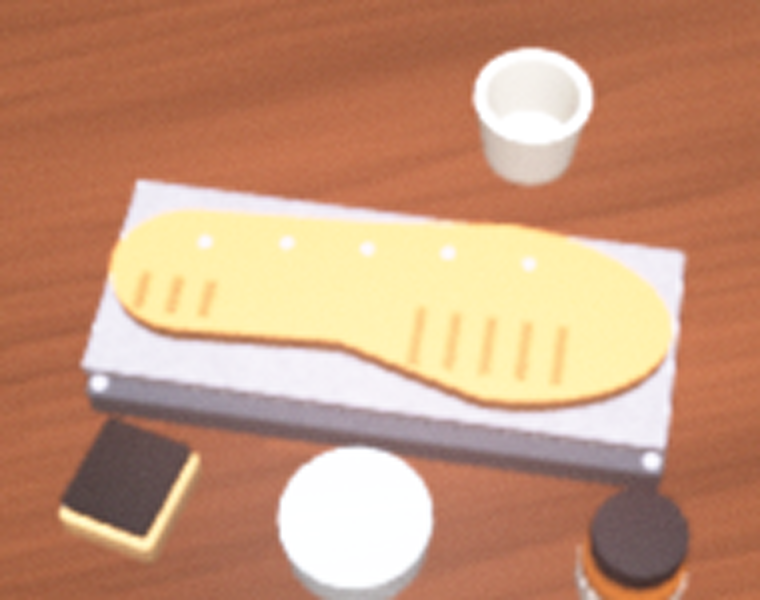

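All five studs, from (205,242) to (528,264), now show only their small tops, so they are flush. The plate and bystanders haven't moved, and the arm is clear.

```bash
python3 -c "
from bench import arm
print(arm.close_job())"
```

```text
the job is handed in; nothing more can be done
None
```

I slid the closed fingertips from heel to toe at about 6 N; in the last picture all five studs look flush, with the plate and bystanders unmoved. The job is handed in, but no verdict was returned.

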